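# Load the seasoning carrier and hold it up level

## Task

Slide the three small seasoning jars along the loading board, upright and without picking them up, into the docked wooden carrier until all three stand in single file between its rails, none sticking out of its open end. Then lift the carrier by its crossbar straight up out of the dock to about 10 cm above the shelf, keeping it level, hold it there steadily for at least two seconds and finish still holding it. Leave the lidded pot, the two tubs and the saucer where they are.

Things in the scene. Friction and masses are not known exactly. Their poses are not given: they have to be found in the camera images.
- station: Fixed light-grey loading board and dock. Origin on the shelf; +y is the loading direction (lane at x = 0). Flat board 190 mm wide (x), y = -240 to +48 mm, top 7 mm above the shelf; jars start near y = -30, -115, -200 mm, up to 40 mm off the lane. Beyond it, a dock frame round the carrier: side strips 12 mm high, inner faces x = +-44.5 mm; end stop 20 mm high, inner face y = 217 mm.
- carrier: Loose bamboo carrier, 0.25 kg, on the shelf in the dock, 2 mm play, axes as the station's. Origin: mid underside, station y = 130 mm; +y to its closed end. Floor 84 mm wide, 6 mm thick, y = -80 (open end) to +85 mm. Lane 56 mm between rails, tops at z = 20 mm, flared to 72 mm in the last 25 mm. End wall: inner face y = 77 mm, top z = 36 mm. Full, the jars stand at y = 52, 2, -48 mm.
- carrier_handle (a point): Centre of the carrier's crossbar, its only handle, 120 mm above the middle of the carrier's underside; same axes as the carrier. Flat-sided wooden bar, 84 mm long across the lane (x), 14 mm thick along the lane (y), 20 mm tall (top at 130 mm), on two posts 10 x 16 mm at x = +-37 mm. Grip it across the 14 mm from above; the jars pass below it.
- jar1_center (a point): Small seasoning jar, brown stoneware with a flat steel lid, one rigid piece: upright cylinder 50 mm in diameter and 66 mm tall, about 0.14 kg; all three jars are alike. This point is its centre, 33 mm above its underside; z is up its axis. It starts upright on the loading board and slides easily there and on the carrier floor (friction about 0.35).
- jar2_center (a point): Small seasoning jar, brown stoneware with a flat steel lid, one rigid piece: upright cylinder 50 mm in diameter and 66 mm tall, about 0.14 kg; all three jars are alike. This point is its centre, 33 mm above its underside; z is up its axis. It starts upright on the loading board and slides easily there and on the carrier floor (friction about 0.35).
- jar3_center (a point): Small seasoning jar, brown stoneware with a flat steel lid, one rigid piece: upright cylinder 50 mm in diameter and 66 mm tall, about 0.14 kg; all three jars are alike. This point is its centre, 33 mm above its underside; z is up its axis. It starts upright on the loading board and slides easily there and on the carrier floor (friction about 0.35).
- pot: Bystander: dark-brown onggi pot with lid and knob, 132 mm in diameter, 137 mm tall. Origin: centre of its underside.
- tub1: Bystander: white plastic banchan tub with yellow clip lid, 108 x 138 mm, 60 mm tall. Origin: centre of its underside.
- tub2: Bystander: the second tub, the same as the first.
- saucer: Bystander: white porcelain saucer 120 mm in diameter, 15 mm high, with a steel spoon lying on it that sticks out 40 mm over its rim. Origin: centre of its underside.
There are look-alikes about, which are no part of the job. What is shaped like the part that bears jar3_center but green is not meant.

How it is judged:
By the outcome, as a careful person would: the job done as asked, in the order asked, and still so for the second after the job is handed in, while the arm keeps its last pose, push and grip.
It also fails if it takes over 72 s, if anything falls off the work surface, if the arm or the gripper's body presses on something with over 40 N, if the wrist force passes 120 N, or if a joint passes its speed limit or range.

## Robot

A 7-joint arm with a two-finger parallel gripper is mounted at the origin on the work surface. World frame = base frame: x ahead of the robot, y to its left, z up, the work surface at z = 0. Lengths are in m, angles in rad, forces in N, time in s.
With the tool pointing down it reaches from about 0.425 to 0.875 m from the base axis. Payload 8.4 kg.
Tool frame: the origin (TCP) lies at the very end of the fingers, on their centre line; the grasp point (between the pads) lies 19 mm behind it; z points along the fingers, y is the line along which they close (so a half turn about z gives the same grasp; the last joint's range is limited). The gripper opens to 87 mm and grips with 3 to 60 N. Pads are 19 mm wide; open, the fingers measure 117 mm over their backs; the gripper's body (75 mm by 190 mm) begins 51 mm behind the grasp point.
Start: joints at [-1.297, 0.333, 0.04, 1.465, -0.013, 1.343, -0.059], TCP at [0.237, 0.605, 0.223] pointing down, gripper open.
Joint ranges: [-2.58, 2.58], [-0.38, 2.09], [-1.3, 1.39], [0.25, 2.4], [-1.5, 4.64], [0.08, 2.09], [-2.65, 2.65]. Speed limits (rad/s): [2.22, 2.22, 2.79, 2.79, 3.14, 3.14, 3.14].

## Interface

Orientations are given as a rotation vector (axis times angle).
In Python, from cell import state, camera, close_job gives the robot as it stands. The module is installed in compiled form; this text tells all that it offers.
- The arm moves only by the tool step_arm, never from a script. Its arguments are lists of equal length, an entry for each row: "twist": the turn, a rotation vector about the tool's x, y, z in degrees, a list of three; "delta_pos": the shift along the tool's x, y, z in cm, a list of three; "gripper": the gripper's target within -1 to 1 (fully open at 1, half-way at 0, shut at -1). In form: {"twist": [[ax, ay, az], ...], "delta_pos": [[tx, ty, tz], ...], "gripper": [gripper, ...]}. A call has 1 to 12 rows; each row is the pose to reach, as a shift and turn from the pose commanded when the call began, along the tool's axes at that moment; what a row does not reach only later rows make up. A row lasts 1/10 s, in which the tool goes at most 50 mm and 8.59 degrees, less where a joint would pass 70% of its speed; a pose out of reach is approached as far as the arm can. A call with a gripper value outside its range is refused whole. The fingers move at their own pace and stop on an object; "newtons" is the grip in N (left out, the last holds). Time passes only in rows, so rows that repeat a pose let the fingers close. It gives the time, the measured TCP pose, the force, the opening and the grip force at its end, in the units of the state.
- state(): the state, without advancing time (a new reading comes with each control period).
- camera(name): name is "scene" or "top" or "wrist"; returns a dict with "frame" (384x512x3 uint8, blue, green, red), "depth" (384x512 float32, m along the optical axis (not along the pixel's ray), 0 where there is no reading), "K" (3x3 intrinsics, pixels), "k1" (the pictures are not rectified: a ray, as slopes to the right and down, at radius r is drawn at 1 + k1 r^2 times it, then the intrinsics apply), "rvec" (rotation vector, rad) and "tvec" (3), from world to camera coordinates, as OpenCV has them. Camera axes: x right, y down, z forward; pixel columns grow to the right and rows downward; lengths in m; the calibration is good to about 2 mm. A picture is of the moment at which its call begins.
- close_job(): hands the job in; it is judged then, once.
The state is a dict: "clock": time; "joint_pos": joint angles; "qvel": joint speeds; "joint_torque": joint torques, N m; "ee_pos": TCP position; "orientation": TCP orientation; "wrist_force": force on the tool from outside, world axes, zero at the start; "ft_torque": the same for the moment, N m; "grip_width": finger opening in m; "grip_force": force on a finger pad.
Only numpy, scipy, OpenCV 4.12 (cv2) and the standard library are available. Lean on these libraries where they do the work, as an engineer would, in place of code of your own. Each camera call takes 0.05 s, during which the arm holds its last target. There are 200 camera calls.

## Working session

There is one attempt and no reset: what is moved stays moved. The work goes in short steps, Python scripts to look and compute and a tool call to move; the robot and the scene stay as the last step left them, time stands still between calls to the robot, and variables do not carry over. Pictures are saved under pics/ and viewed, at most 10 in all, crops included, and the job is handed in when it is done.

Besides the shell and the picture viewer there is one more tool, called after "Call:" as name(argument=value, ...) on one line, values as JSON. step_arm: Moves the arm, as the interface text tells. Its arguments: {"type":"object","properties":{"twist":{"type":"array"},"delta_pos":{"type":"array"},"gripper":{"type":"array"},"newtons":{"type":"number"}},"required":["twist","delta_pos","gripper"]}

```bash
mkdir -p pics; cat > h.py <<'E'
import numpy as np, cv2
from cell import state, camera, close_job
def ray(c,u,v):
    p=cv2.undistortPoints(np.array([[[u,v]]],float),c["K"],np.array([c["k1"],0,0,0.]))[0,0]
    R=cv2.Rodrigues(np.array(c["rvec"],float))[0]; t=np.array(c["tvec"],float).ravel()
    return -R.T@t, R.T@np.array([p[0],p[1],1])
def onz(c,u,v,z):
    o,d=ray(c,u,v); return o+d*(z-o[2])/d[2]
def dep(c,u,v):
    o,d=ray(c,u,v); return o+d*c["depth"][int(v),int(u)]
def cloud(c):
    H,W=c["depth"].shape
    uv=np.stack(np.meshgrid(np.arange(W),np.arange(H)),-1).reshape(-1,1,2).astype(float)
    p=cv2.undistortPoints(uv,c["K"],np.array([c["k1"],0,0,0.]))[:,0]
    R=cv2.Rodrigues(np.array(c["rvec"],float))[0]; t=np.array(c["tvec"],float).ravel()
    P=(np.c_[p,np.ones(len(p))]*c["depth"].reshape(-1,1)-t)@R
    P[c["depth"].reshape(-1)==0]=np.nan
    return P.reshape(H,W,3)
E
python3 - <<'E'
from h import *
for n in("top","scene"):
    c=camera(n); cv2.imwrite(f"pics/{n}0.png",c["frame"]); np.savez(f"{n}0.npz",**c)
    print(n,c["K"].tolist(),c["k1"],onz(c,256,192,0),ray(c,256,192)[0],(c["depth"]==0).mean())
print(state())
E
```

```text
top [[395.1174453495527, 0.0, 265.01998089387575], [0.0, 395.1174453495527, 189.82389035045568], [0.0, 0.0, 1.0]] -0.01845323042368345 [0.59225006 0.02794083 0.        ] [ 0.45095985 -0.02929589  1.36287677] 0.003946940104166667
scene [[410.19150496061366, 0.0, 258.60551237779885], [0.0, 410.19150496061366, 191.51277107079196], [0.0, 0.0, 1.0]] -0.09022875906037424 [ 0.43593536 -0.03943341  0.        ] [1.59714715 0.24333658 0.84341663] 0.006403605143229167
{'clock': 0.1, 'joint_pos': array([-1.29720846,  0.33378418,  0.03986184,  1.46619118, -0.01335902,
        1.34330775, -0.0585017 ]), 'qvel': array([-0.0007711 , -0.00266023, -0.00046946, -0.0018317 ,  0.00100734,
       -0.00057933,  0.00029896]), 'joint_torque': array([ 4.52675551e-03, -6.57807755e+01,  1.34065077e+00, -4.04706788e+01,
       -5.94328903e-02,  4.09408403e-02,  5.94234780e-05]), 'ee_pos': array([0.23661348, 0.60494185, 0.22178023]), 'orientation': array([-5.82159439e-01, -3.08704301e+00,  2.22873151e-03]), 'wrist_force': array([ 0.43595464,  0.07374658, -0.3190219 ]), 'ft_torque': array([-0.01852578, -0.00774764, -0.04428872]), 'grip_force': 0.0, 'grip_width': 0.08681617740694082}
```

View pics/top0.png

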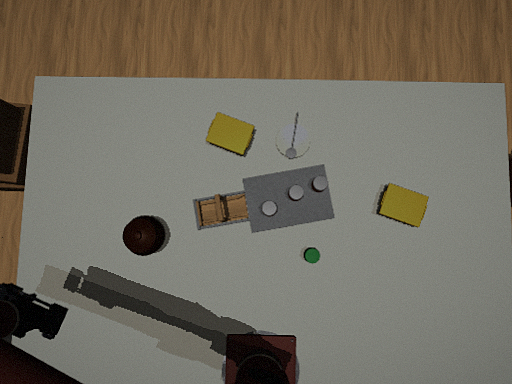

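View pics/scene0.png

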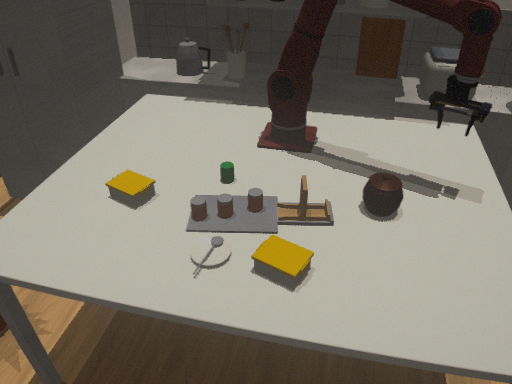

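The top view shows three jar lids at about (269,208), (296,193) and (320,184). The grey board spans (245–333, 165–232), the carrier is at (195–247, 190–228) with its crossbar near (222,207), and the green decoy is at (312,255). The scene view agrees with this.

```bash
python3 - <<'E'
from h import *
c=dict(np.load("top0.npz")); P=cloud(c); f=c["frame"]; z=P[...,2]
hsv=cv2.cvtColor(f,cv2.COLOR_BGR2HSV)
print("board px",f[175,285],f[220,300],"table",f[120,100],"z",z[175,285],z[120,100], "lid",f[208,269],z[208,269],z[193,296],z[184,320])
roi=np.zeros(z.shape,bool); roi[155:245,185:345]=1
m=(roi&(hsv[...,2]<140)&(hsv[...,1]<40)).astype(np.uint8)
m=cv2.morphologyEx(m,cv2.MORPH_OPEN,np.ones((13,13)))
n,l,s,ce=cv2.connectedComponentsWithStats(m); print(s)
cn=max(cv2.findContours(m,cv2.RETR_EXTERNAL,cv2.CHAIN_APPROX_NONE)[0],key=cv2.contourArea)
W=np.array([onz(c,u,v,.007)[:2] for u,v in cn[:,0]])
r=cv2.minAreaRect((W*1000).astype(np.float32)); print("board",r,cv2.boxPoints(r))
# lids
m2=(roi&(z>.06)&(z<.085)).astype(np.uint8)
n,l,s,ce=cv2.connectedComponentsWithStats(m2)
for i in range(1,n):
    if s[i,4]>40: print("jar",s[i],ce[i],onz(c,*ce[i],.073),np.nanmedian(z[l==i]))
m3=(roi&(z>.115)&(z<.14)).astype(np.uint8)
n,l,s,ce=cv2.connectedComponentsWithStats(m3)
for i in range(1,n):
    if s[i,4]>15:
        q=P[l==i]; ys,xs=np.where(l==i)
        W=np.array([onz(c,u,v,.130)[:2] for u,v in zip(xs,ys)])
        print("bar",s[i],ce[i],onz(c,*ce[i],.130),np.nanmedian(z[l==i]),cv2.minAreaRect((W*1000).astype(np.float32)))
# other objects
for nm,(u,v) in dict(pot=(144,235),tub1=(231,134),tub2=(403,205),sauc=(292,141),green=(312,255)).items(): print(nm,dep(c,u,v))
E
```

```text
board px [84 82 80] [84 84 86] table [125 131 130] z 0.008568387714743176 0.004751884632973961 lid [125 125 126] 0.07232939015778145 0.07402933217310209 0.08274551142925228
[[     0      0    512    384 191953]
 [   243    165     91     67   4655]]
board ((573.1792602539062, -83.1121826171875), (197.129150390625, 298.8959655761719), 11.046199798583984) [[ 447.80652    44.68197 ]
 [ 505.07507  -248.67636 ]
 [ 698.552    -210.90634 ]
 [ 641.28345    82.451996]]
jar [313 175  14  16 163] [319.84662577 182.40490798] [ 0.62044221 -0.1841696   0.073     ] 0.07417440271945742
jar [289 185  15  14 173] [296.30635838 191.53179191] [ 0.5887961  -0.10730046  0.073     ] 0.07395071896422828
jar [262 200  15  16 176] [269.33522727 207.48295455] [ 0.53466824 -0.01992645  0.073     ] 0.07417001856273675
bar [215 194  10  27 137] [219.06569343 206.66423358] [0.53035628 0.13710922 0.13      ] 0.13067074232191841 ((530.1514892578125, 136.64407348632812), (83.78227996826172, 16.952369689941406), 11.340195655822754)
pot [0.43693665 0.37066292 0.12544666]
tub1 [0.78101294 0.11445018 0.06095898]
tub2 [ 0.5522564  -0.45896064  0.06198878]
sauc [ 0.77292271 -0.09397811  0.00845211]
green [ 0.38378984 -0.16113738  0.06619142]
```

```bash
cat >> h.py <<'E'
from scipy.spatial.transform import Rotation as Ro
O=np.array([.555,.0103]); TH=np.radians(11.15)
X=np.array([np.cos(TH),np.sin(TH)]); Y=np.array([-np.sin(TH),np.cos(TH)])
def st(p): return np.round(np.array([(np.asarray(p)[:2]-O)@X,(np.asarray(p)[:2]-O)@Y])*1000,1)
def go(sx,sy,z,yaw=0):
    "station mm, z m; yaw deg of tool y from station x -> (twist deg, delta cm) in tool axes"
    s=state(); R=Ro.from_rotvec(s["orientation"])
    p=np.r_[O+X*sx/1e3+Y*sy/1e3,z]
    a=TH+np.radians(yaw); y=np.array([np.cos(a),np.sin(a),0]); zt=np.array([0,0,-1.]); T=Ro.from_matrix(np.c_[np.cross(y,zt),y,zt])
    print("twist",np.round(np.degrees((R.inv()*T).as_rotvec()),2),"dpos",np.round(R.inv().apply(p-s["ee_pos"])*100,2),"at",st(s["ee_pos"]),s["ee_pos"].round(4))
E
python3 - <<'E'
from h import *
for p in [(.5347,-.0199),(.5888,-.1073),(.6204,-.1842),(.5304,.137)]: print(st(p))
go(-26,-27,.20)
E
```

```text
[-25.8 -25.7]
[  10.4 -121.9]
[  26.6 -203.5]
[  0.4 129.1]
twist [-7.000e-02  5.000e-02  5.749e+01] dpos [-50.57 -47.46   2.25] at [-197.4  645. ] [0.2366 0.6049 0.2218]
```

Call:
step_arm(twist=[[0,0,57.5],[0,0,57.5],[0,0,57.5],[0,0,57.5],[0,0,57.5],[0,0,57.5],[0,0,57.5],[0,0,57.5],[0,0,57.5],[0,0,57.5],[0,0,57.5],[0,0,57.5]], delta_pos=[[-50.6,-47.5,2.2],[-50.6,-47.5,2.2],[-50.6,-47.5,2.2],[-50.6,-47.5,2.2],[-50.6,-47.5,2.2],[-50.6,-47.5,2.2],[-50.6,-47.5,2.2],[-50.6,-47.5,2.2],[-50.6,-47.5,2.2],[-50.6,-47.5,2.2],[-50.6,-47.5,2.2],[-50.6,-47.5,2.2]], gripper=[1,1,1,1,1,1,1,1,1,1,1,1], newtons=3)

```text
clock: 1.3
ee_pos: [0.4947, 0.0618, 0.2035]
orientation: [-1.995, -2.427, -0.001]
wrist_force: [1.0, 1.8, 0.1]
grip_width: 0.0872
grip_force: 0.0
```

```bash
python3 - <<'E'
from h import *
go(-26,-27,.20)
c=camera("wrist"); cv2.imwrite("pics/w1.png",c["frame"]); np.savez("w1.npz",**c)
E
```

```text
twist [ 0.02 -0.02 -0.  ] dpos [-8.92  2.32  0.35] at [-49.2  62.2] [0.4947 0.0618 0.2035]
```

View pics/w1.png

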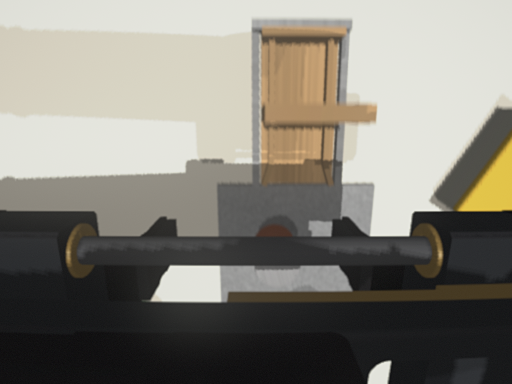

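The wrist view shows the board's front corners at (218,184) and (374,184). The carrier spans columns 258–345 and the crossbar's top runs (265–376, 103–122). I'll use these to refine the station pose.

```bash
python3 - <<'E'
from h import *
c=dict(np.load("w1.npz")); P=cloud(c)
g=cv2.GaussianBlur(cv2.cvtColor(c["frame"],cv2.COLOR_BGR2GRAY),(3,3),0).astype(float)
def colstep(v,a,b): 
    d=np.abs(np.diff(g[v,a:b])); return a+d.argmax()+.5
L=[st(onz(c,colstep(v,208,228),v,.007)) for v in (190,196,202,206)]
R=[st(onz(c,colstep(v,362,384),v,.007)) for v in (190,196,202,206)]
print("board L",L,"R",R)
F=[]
for u in list(range(224,246,4))+list(range(352,370,4)):
    d=np.abs(np.diff(g[176:192,u])); F.append(st(onz(c,u,176+d.argmax()+.5,.007)))
print("front",F)
z=P[...,2]; m=((z>.12)&(z<.14)); m[:95]=0; m[135:]=0; m[:,:240]=0;m[:,400:]=0
ys,xs=np.where(m); W=np.array([onz(c,u,v,.13)[:2] for u,v in zip(xs,ys)]); r=cv2.minAreaRect((W*1000).astype(np.float32)); print("bar",r,st(np.array(r[0])/1e3),np.median(z[m]))
E
```

```text
board L [array([-95.3,  40.6]), array([-95.5,  33.2]), array([-94.5,  25.6]), array([-94.7,  20.6])] R [array([94.6, 40.6]), array([95.3, 33.1]), array([94.8, 25.5]), array([95.2, 20.4])]
front [array([-86.1,  49.9]), array([-81.3,  49.9]), array([-76.5,  49.8]), array([-71.7,  48.6]), array([-66.9,  49.8]), array([-62.1,  49.8]), array([67.5, 49.9]), array([72.4, 49.9]), array([77.3, 49.9]), array([82.1, 49.9]), array([87. , 49.9])]
bar ((528.9602661132812, 138.728271484375), (84.19380187988281, 14.570646286010742), 11.489831924438477) [ -0.7 131. ] 0.130622823982277
```

Call:
step_arm(twist=[[0,0,0],[0,0,0],[0,0,0],[0,0,0],[0,0,0],[0,0,0]], delta_pos=[[-4.5,1.2,0.2],[-8.9,2.3,0.3],[-8.9,2.3,5],[-8.9,2.3,10],[-8.9,2.3,10],[-8.9,2.3,10]], gripper=[1,1,1,1,1,1])

```text
clock: 1.95
ee_pos: [0.5338, -0.0192, 0.104]
orientation: [-1.995, -2.426, 0.003]
wrist_force: [1.1, -0.2, 1.2]
grip_width: 0.0871
grip_force: 0.0
```

```bash
python3 - <<'E'
from h import *
go(-26,-27,.028)
E
```

```text
twist [-0.11  0.03 -0.02] dpos [-0.22  0.06  7.6 ] at [-26.5 -24.8] [ 0.5338 -0.0192  0.104 ]
```

Call:
step_arm(twist=[[0,0,0],[0,0,0],[0,0,0],[0,0,0],[0,0,0],[0,0,0],[0,0,0],[0,0,0],[0,0,0]], delta_pos=[[0,0,3],[0,0,6],[0,0,7.6],[0,0,7.6],[0,0,7.6],[0,0,7.6],[0,0,7.6],[0,0,7.6],[0,0,7.6]], gripper=[1,1,1,1,0.1,0.1,0.1,0.1,0.1], newtons=3)

```text
clock: 2.85
ee_pos: [0.5344, -0.019, 0.028]
orientation: [1.995, 2.426, 0.001]
wrist_force: [0.0, -0.0, -0.3]
grip_width: 0.0551
grip_force: 0.0
```

```bash
sed -i 's/^X=np/O=O+.0015*np.array([-np.sin(TH),np.cos(TH)])\nX=np/' h.py; python3 - <<'E'
from h import *
go(0,-26,.028)
E
```

```text
twist [ 0.04 -0.01 -0.01] dpos [0.03 2.58 0.  ] at [-25.8 -26.3] [ 0.5344 -0.019   0.028 ]
```

Call:
step_arm(twist=[[0,0,0],[0,0,0],[0,0,0],[0,0,0],[0,0,0],[0,0,0],[0,0,0],[0,0,0],[0,0,0],[0,0,0],[0,0,0],[0,0,0]], delta_pos=[[0,0,0],[0,0.5,0],[0,1.2,0],[0,1.9,0],[0,2.6,0],[0,2.6,0],[0,2.6,0],[0,2.6,0],[0,2.6,0],[-1.5,2.6,0],[-3,2.6,0],[-4.5,2.6,0]], gripper=[0.1,0.1,0.1,0.1,0.1,0.1,0.45,0.45,0.45,0.45,0.45,0.45])

```text
clock: 4.05
ee_pos: [0.5683, -0.0587, 0.0276]
orientation: [-1.995, -2.427, -0.0]
wrist_force: [-0.2, 0.9, -0.5]
grip_width: 0.0628
grip_force: 0.0
```

```bash
python3 - <<'E'
from h import *
go(0,-26,.028); print(state()["clock"],state()["grip_width"])
c=camera("wrist"); cv2.imwrite("pics/w2.png",c["frame"]); np.savez("w2.npz",**c)
E
```

```text
twist [-0.   -0.01  0.01] dpos [ 4.58  0.03 -0.04] at [ -0.3 -71.8] [ 0.5683 -0.0587  0.0276]
4.05 0.06279036425355738
```

View pics/w2.png

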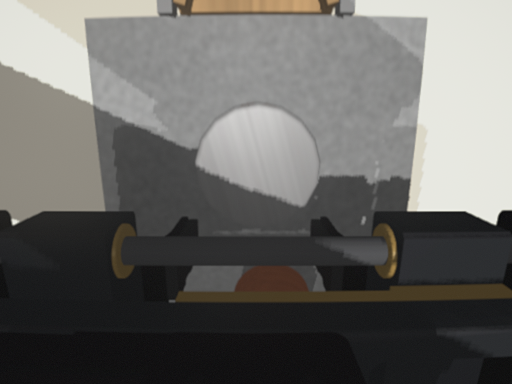

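The lid is centred at (258,164) on the lane, with the board spanning columns 86–426, so the first jar is aligned. I'll push it in from behind with the fingers as a V.

Call:
step_arm(twist=[[0,0,0],[0,0,0],[0,0,0],[0,0,0],[0,0,0],[0,0,0],[0,0,0],[0,0,0],[0,0,0],[0,0,0]], delta_pos=[[0,0,0],[0,0,0],[0,0,0],[0,0,0],[0,0,0],[0.5,0,0],[1.2,0,0],[2.2,0,0],[3.4,0,0],[4.6,0,0]], gripper=[-0.31,-0.31,-0.31,-0.31,-0.31,-0.31,-0.31,-0.31,-0.31,-0.31])

```text
clock: 5.1
ee_pos: [0.5593, -0.0117, 0.0275]
orientation: [-1.995, -2.427, -0.0]
wrist_force: [0.2, -0.3, 0.1]
grip_width: 0.03
grip_force: 0.5
```

Call:
step_arm(twist=[[0,0,0],[0,0,0],[0,0,0],[0,0,0],[0,0,0],[0,0,0],[0,0,0],[0,0,0],[0,0,0],[0,0,0]], delta_pos=[[1.2,0,0],[2.4,0,0],[3.6,0,0],[4.8,0,0],[6,0,0],[7.2,0,0],[8.2,0,0],[8.9,0,0],[9.2,0,0],[9.2,0,0]], gripper=[-0.31,-0.31,-0.31,-0.31,-0.31,-0.31,-0.31,-0.31,-0.31,-0.31])

```text
clock: 6.1
ee_pos: [0.5417, 0.0775, 0.0275]
orientation: [-1.995, -2.427, 0.0]
wrist_force: [0.2, -0.3, 0.9]
grip_width: 0.0294
grip_force: 0.0
```

```bash
python3 - <<'E'
from h import *
go(10.4,-123.4,.028)
c=camera("top"); f=cv2.resize(c["frame"][150:260,170:360],None,fx=4,fy=4); cv2.imwrite("pics/t2.png",f); np.savez("t2.npz",**c)
c=camera("wrist"); f=c["frame"]; np.savez("w3.npz",**c); cv2.imwrite("pics/w3.png",f)
E
```

```text
twist [-0.   -0.    0.02] dpos [-19.05   1.04  -0.05] at [-0.1 67.1] [0.5417 0.0775 0.0275]
```

View pics/w3.png

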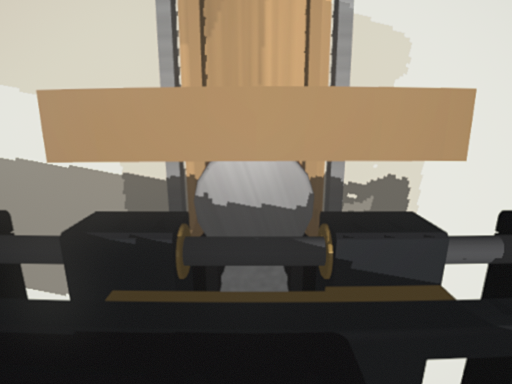

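Jar 1 stands upright between the rails, with its lid at (254,205). Next I back off while opening, and straddle jar 2.

Call:
step_arm(twist=[[0,0,0],[0,0,0],[0,0,0],[0,0,0],[0,0,0],[0,0,0],[0,0,0],[0,0,0],[0,0,0],[0,0,0],[0,0,0],[0,0,0]], delta_pos=[[-2,0,0],[-4,0,0],[-6,0.2,0],[-8,0.4,0],[-10,0.6,0],[-11,0.8,0],[-12,1,0],[-13,1,0],[-14.5,1,0],[-16,1,0],[-17.5,1,0],[-19,1,0]], gripper=[1,1,1,1,1,1,1,1,1,1,1,1])

```text
clock: 7.4
ee_pos: [0.5884, -0.1087, 0.0276]
orientation: [1.996, 2.426, -0.0]
wrist_force: [-0.0, -0.1, -0.5]
grip_width: 0.0866
grip_force: 0.0
```

Call:
step_arm(twist=[[0,0,0],[0,0,0],[0,0,0],[0,0,0],[0,0,0],[0,0,0],[0,0,0],[0,0,0]], delta_pos=[[0,0,0],[0,0,0],[0,0,0],[0,0,0],[0,0,0],[0,0,0],[0,0,0],[0,0,0]], gripper=[0.1,0.1,0.1,0.1,0.1,0.1,0.1,0.1])

```text
clock: 8.2
ee_pos: [0.5883, -0.1071, 0.0276]
orientation: [-1.995, -2.427, -0.0]
wrist_force: [-0.4, 0.3, 1.0]
grip_width: 0.05
grip_force: 3.0
```

```bash
python3 - <<'E'
from h import *
go(0,-80,.028)
E
```

```text
twist [ 0.01 -0.01  0.  ] dpos [ 4.31 -1.   -0.04] at [  10.  -123.1] [ 0.5883 -0.1071  0.0276]
```

Call:
step_arm(twist=[[0,0,0],[0,0,0],[0,0,0],[0,0,0],[0,0,0],[0,0,0],[0,0,0],[0,0,0],[0,0,0],[0,0,0],[0,0,0],[0,0,0]], delta_pos=[[0.8,-0.2,0],[1.8,-0.4,0],[2.8,-0.6,0],[3.8,-0.9,0],[4.3,-1,0],[4.3,-1,0],[4.3,-1,0],[4.3,-1,0],[4.3,-1,0],[2.8,-1,0],[1.3,-1,0],[-0.2,-1,0]], gripper=[0.1,0.1,0.1,0.1,0.1,0.1,0.45,0.45,0.45,0.45,0.45,0.45])

```text
clock: 9.4
ee_pos: [0.579, -0.1135, 0.0277]
orientation: [1.996, 2.425, -0.001]
wrist_force: [-0.0, -0.9, -0.9]
grip_width: 0.063
grip_force: 0.0
```

Call:
step_arm(twist=[[0,0,0],[0,0,0],[0,0,0],[0,0,0],[0,0,0],[0,0,0],[0,0,0],[0,0,0],[0,0,0],[0,0,0],[0,0,0],[0,0,0]], delta_pos=[[0,0,0],[0,0,0],[0,0,0],[0,0,0],[0,0,0],[0,0,0],[0.5,0,0],[1.2,0,0],[2.2,0,0],[3.4,0,0],[4.6,0,0],[5.8,0,0]], gripper=[-0.31,-0.31,-0.31,-0.31,-0.31,-0.31,-0.31,-0.31,-0.31,-0.31,-0.31,-0.31])

```text
clock: 10.6
ee_pos: [0.5674, -0.0528, 0.0276]
orientation: [-1.994, -2.427, -0.0]
wrist_force: [0.4, -0.7, -0.0]
grip_width: 0.0299
grip_force: 0.3
```

```bash
python3 - <<'E'
from h import *
go(0,55,.028)
c=camera("wrist"); np.savez("w4.npz",**c); cv2.imwrite("pics/w4.png",c["frame"])
E
```

```text
twist [-0.   -0.01  0.03] dpos [ 1.208e+01  1.000e-02 -4.000e-02] at [ -0.1 -65.8] [ 0.5674 -0.0528  0.0276]
```

View pics/w4.png

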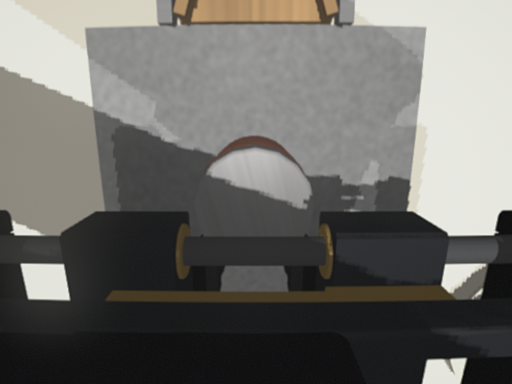

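```bash
python3 - <<'E'
from h import *
for n in("w3","w4"):
    P=cloud(dict(np.load(n+".npz")));q=P[170:200:5,240:270:6]; print(st(ray(dict(np.load(n+".npz")),256,192)[0]),q[:,2,2].round(4), q[2,:,2].round(4))
E
```

```text
[ -1.3 131.6] [0.0727 0.0724 0.0723 0.0723 0.0735 0.0719] [0.073  0.0725 0.0723 0.0731 0.0735]
[-1.3 -0.8] [0.0728 0.0736 0.0733 0.0745 0.0734 0.0744] [0.0739 0.074  0.0733 0.0732 0.0734]
```

Call:
step_arm(twist=[[0,0,0],[0,0,0],[0,0,0],[0,0,0],[0,0,0],[0,0,0],[0,0,0],[0,0,0],[0,0,0],[0,0,0],[0,0,0],[0,0,0]], delta_pos=[[0.6,0,0],[1.6,0,0],[2.8,0,0],[4,0,0],[5.2,0,0],[6.4,0,0],[7.6,0,0],[8.8,0,0],[10,0,0],[11.2,0,0],[12,0,0],[12,0,0]], gripper=[-0.31,-0.31,-0.31,-0.31,-0.31,-0.31,-0.31,-0.31,-0.31,-0.31,-0.31,-0.31])

```text
clock: 11.85
ee_pos: [0.5442, 0.0651, 0.0275]
orientation: [-1.993, -2.428, -0.0]
wrist_force: [-0.0, -0.1, 0.6]
grip_width: 0.0301
grip_force: 0.0
```

```bash
python3 - <<'E'
from h import *
go(26.5,-205,.028)
P=cloud(camera("wrist"));print(P[170:200:5,252,2].round(4)); c=camera("scene"); cv2.imwrite("pics/s2.png",cv2.resize(c["frame"][140:270,160:360],None,fx=4,fy=4))
c=camera("top"); z=cloud(c)[...,2]; m=np.zeros(z.shape,np.uint8); m[155:245,300:345]=((z>.06)&(z<.085))[155:245,300:345]
n,l,s,ce=cv2.connectedComponentsWithStats(m)
for i in range(1,n):
    if s[i,4]>40: print("jar",s[i],st(onz(c,*ce[i],.073)))
E
```

```text
twist [-0.01 -0.03  0.1 ] dpos [-25.94   2.6   -0.07] at [ 0.  54.4] [0.5442 0.0651 0.0275]
[0.0727 0.0718 0.0737 0.0724 0.0716 0.0738]
jar [313 175  14  16 164] [  26.5 -204.9]
```

View pics/s2.png

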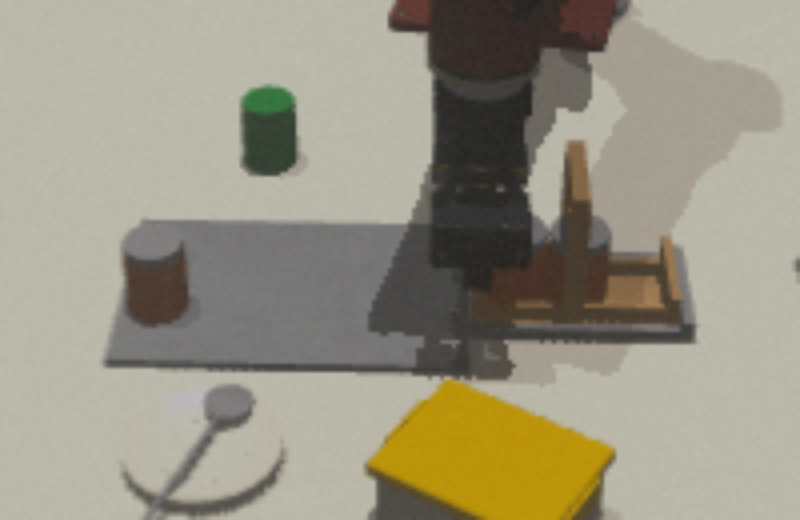

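Both jars are in the carrier and upright, and the third waits at (155,275) in this crop. Now the same for jar 3.

Call:
step_arm(twist=[[0,0,0],[0,0,0],[0,0,0],[0,0,0],[0,0,0],[0,0,0],[0,0,0],[0,0,0],[0,0,0],[0,0,0],[0,0,0],[0,0,0]], delta_pos=[[-2,0,0],[-4.5,0,0],[-7.5,0.5,0],[-10.5,1,0],[-13,1.5,0],[-15,2,0],[-16.5,2.6,0],[-18,2.6,0],[-20,2.6,0],[-22.5,2.6,0],[-24.5,2.6,0],[-26,2.6,0]], gripper=[1,1,1,1,1,1,1,1,1,1,1,1])

```text
clock: 13.2
ee_pos: [0.6201, -0.1882, 0.0275]
orientation: [1.996, 2.426, -0.001]
wrist_force: [0.8, 0.0, 0.0]
grip_width: 0.0868
grip_force: 0.0
```

Call:
step_arm(twist=[[0,0,0],[0,0,0],[0,0,0],[0,0,0],[0,0,0],[0,0,0],[0,0,0],[0,0,0]], delta_pos=[[0,0,0],[0,0,0],[0,0,0],[0,0,0],[0,0,0],[0,0,0],[0,0,0],[0,0,0]], gripper=[0.1,0.1,0.1,0.1,0.1,0.1,0.1,0.1])

```text
clock: 14.0
ee_pos: [0.6203, -0.1863, 0.0276]
orientation: [-1.995, -2.427, -0.0]
wrist_force: [1.1, 1.2, -0.2]
grip_width: 0.0499
grip_force: 3.0
```

```bash
python3 - <<'E'
from h import *
go(0,-120,.028)
E
```

```text
twist [ 0.01 -0.01  0.  ] dpos [ 8.71 -2.6  -0.04] at [  26. -207.] [ 0.6203 -0.1863  0.0276]
```

Call:
step_arm(twist=[[0,0,0],[0,0,0],[0,0,0],[0,0,0],[0,0,0],[0,0,0],[0,0,0],[0,0,0],[0,0,0],[0,0,0],[0,0,0],[0,0,0]], delta_pos=[[1,-0.4,0],[2.2,-0.8,0],[3.4,-1.2,0],[4.6,-1.6,0],[5.8,-2,0],[7,-2.4,0],[8,-2.6,0],[8.7,-2.6,0],[8.7,-2.6,0],[8.7,-2.6,0],[8.7,-2.6,0],[8.7,-2.6,0]], gripper=[0.1,0.1,0.1,0.1,0.1,0.1,0.1,0.1,0.1,0.45,0.45,0.45])

```text
clock: 15.2
ee_pos: [0.5779, -0.1069, 0.0275]
orientation: [1.996, 2.426, -0.0]
wrist_force: [0.5, 0.1, 0.3]
grip_width: 0.0612
grip_force: 0.0
```

Call:
step_arm(twist=[[0,0,0],[0,0,0],[0,0,0],[0,0,0],[0,0,0],[0,0,0],[0,0,0],[0,0,0],[0,0,0],[0,0,0],[0,0,0],[0,0,0]], delta_pos=[[-1.5,0,0],[-3,0,0],[-4.5,0,0],[-4.5,0,0],[-4.5,0,0],[-4.5,0,0],[-4.5,0,0],[-4.5,0,0],[-4.5,0,0],[-4,0,0],[-3,0,0],[-2,0,0]], gripper=[0.45,0.45,0.45,-0.31,-0.31,-0.31,-0.31,-0.31,-0.31,-0.31,-0.31,-0.31])

```text
clock: 16.4
ee_pos: [0.5816, -0.1249, 0.0275]
orientation: [-1.995, -2.427, -0.0]
wrist_force: [0.6, -0.6, -0.1]
grip_width: 0.0301
grip_force: 0.4
```

Call:
step_arm(twist=[[0,0,0],[0,0,0],[0,0,0],[0,0,0],[0,0,0],[0,0,0],[0,0,0],[0,0,0],[0,0,0],[0,0,0],[0,0,0],[0,0,0]], delta_pos=[[1.2,0,0],[2.4,0,0],[3.6,0,0],[4.8,0,0],[6,0,0],[7.2,0,0],[8.4,0,0],[9.6,0,0],[10.8,0,0],[12,0,0],[13,0,0],[13,0,0]], gripper=[-0.31,-0.31,-0.31,-0.31,-0.31,-0.31,-0.31,-0.31,-0.31,-0.31,-0.31,-0.31])

```text
clock: 17.6
ee_pos: [0.5564, 0.0037, 0.0275]
orientation: [-1.992, -2.428, -0.001]
wrist_force: [0.5, 0.0, -0.0]
grip_width: 0.0301
grip_force: 0.0
```

```bash
python3 - <<'E'
from h import *
go(0,50,.028)
c=camera("wrist"); cv2.imwrite("pics/w5.png",c["frame"])
E
```

```text
twist [-0.01 -0.05  0.12] dpos [ 5.82  0.   -0.05] at [ 0.1 -8.2] [0.5564 0.0037 0.0275]
```

View pics/w5.png

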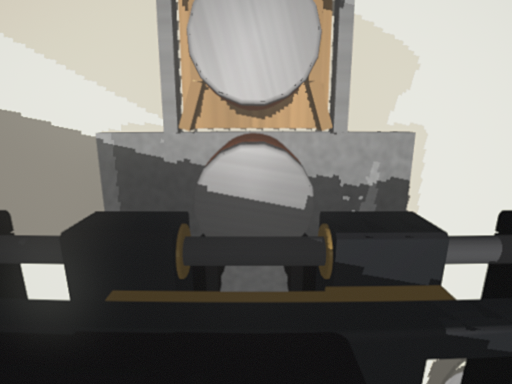

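Jar 3 (lid at 254,200) is in line behind jar 2 (lid at 255,38). Now the final push, slow at the end.

Call:
step_arm(twist=[[0,0,0],[0,0,0],[0,0,0],[0,0,0],[0,0,0],[0,0,0],[0,0,0],[0,0,0]], delta_pos=[[0.8,0,0],[1.7,0,0],[2.7,0,0],[3.7,0,0],[4.5,0,0],[5.2,0,0],[5.4,0,0],[5.4,0,0]], gripper=[-0.31,-0.31,-0.31,-0.31,-0.31,-0.31,-0.31,-0.31])

```text
clock: 18.45
ee_pos: [0.546, 0.0553, 0.0275]
orientation: [-1.994, -2.427, 0.0]
wrist_force: [-0.3, 0.2, 0.7]
grip_width: 0.0302
grip_force: 0.0
```

```bash
python3 - <<'E'
from h import *
go(0,52,.028); s=state(); print(s["wrist_force"],s["ft_torque"])
c=camera("wrist"); np.savez("w6.npz",**c); cv2.imwrite("pics/w6.png",c["frame"])
g=cv2.GaussianBlur(c["frame"],(3,3),0)
P=cloud(c); z=P[...,2]; m=(z>.062)&(z<.085); m[:, :150]=0; m[:,360:]=0; m[205:]=0
# lid of last jar: fit circle to its boundary in station mm
ys,xs=np.where(m); q=np.array([st(onz(c,u,v,.0725)) for u,v in zip(xs,ys)])
print("y extent of lids",q[:,1].min(),q[:,1].max(),"x",q[:,0].min(),q[:,0].max())
for u in (235,255,275):
    k=np.where(m[:,u])[0]; 
    j=np.split(k,np.where(np.diff(k)>1)[0]+1); print(u,[ (st(onz(c,u,a[0]-.5,.0725))[1],st(onz(c,u,a[-1]+.5,.0725))[1]) for a in j if len(a)])
E
```

```text
twist [-0.01 -0.02  0.04] dpos [ 0.76  0.02 -0.05] at [-0.1 44.4] [0.546  0.0553 0.0275]
[-0.27736175  0.20321526  0.65760244] [-0.05998473  0.02142076 -0.08909724]
y extent of lids 75.2 129.6 x -39.5 37.2
235 [(np.float64(129.6), np.float64(101.4)), (np.float64(98.4), np.float64(75.0))]
255 [(np.float64(129.6), np.float64(100.6)), (np.float64(99.5), np.float64(75.0))]
275 [(np.float64(129.6), np.float64(102.1)), (np.float64(98.0), np.float64(75.0))]
```

View pics/w6.png

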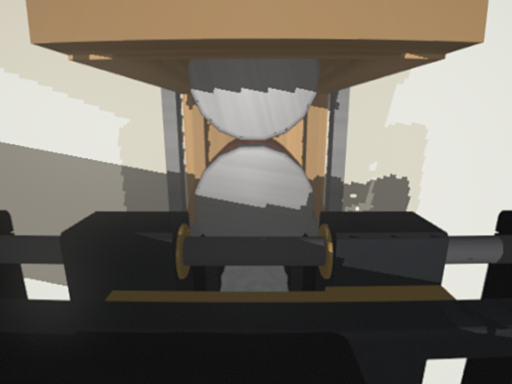

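Jar 3's front edge is at y≈100, so its centre is about 75 and it touches jar 2. About 7 mm remain.

Call:
step_arm(twist=[[0,0,0],[0,0,0],[0,0,0],[0,0,0]], delta_pos=[[0.2,0,0],[0.45,0,0],[0.65,0,0],[0.65,0,0]], gripper=[-0.31,-0.31,-0.31,-0.31])

```text
clock: 18.9
ee_pos: [0.5449, 0.0612, 0.0276]
orientation: [-1.995, -2.427, 0.0]
wrist_force: [0.1, -0.7, -0.1]
grip_width: 0.0301
grip_force: 0.4
```

Call:
step_arm(twist=[[0,0,0],[0,0,0]], delta_pos=[[0.1,0,0],[0.1,0,0]], gripper=[-0.31,-0.31])

```text
clock: 19.1
ee_pos: [0.5447, 0.062, 0.0276]
orientation: [1.995, 2.426, -0.0]
wrist_force: [0.7, -1.1, -0.2]
grip_width: 0.0301
grip_force: 0.6
```

```bash
python3 - <<'E'
from h import *
go(0,30,.2,90); s=state(); print(s["wrist_force"],s["joint_pos"].round(2))
E
```

```text
twist [ -0.     0.   -90.01] dpos [-2.120e+00  1.000e-02 -1.724e+01] at [-0.1 51.2] [0.5447 0.062  0.0276]
[ 0.6696345  -1.06463174 -0.19745191] [-0.72  0.36  0.62  1.94 -0.26  0.91  0.23]
```

Call:
step_arm(twist=[[0,0,0],[0,0,0]], delta_pos=[[0.1,0,0],[0.1,0,0]], gripper=[-0.31,-0.31])

```text
clock: 19.3
ee_pos: [0.5445, 0.063, 0.0276]
orientation: [1.995, 2.427, -0.0]
wrist_force: [0.7, -1.3, 0.5]
grip_width: 0.03
grip_force: 0.6
```

Call:
step_arm(twist=[[0,0,0],[0,0,0]], delta_pos=[[0.1,0,0],[0.1,0,0]], gripper=[-0.31,-0.31])

```text
clock: 19.5
ee_pos: [0.5443, 0.0639, 0.0275]
orientation: [1.995, 2.426, -0.0]
wrist_force: [-0.4, -1.3, 0.2]
grip_width: 0.03
grip_force: 0.9
```

Call:
step_arm(twist=[[0,0,0],[0,0,0]], delta_pos=[[0.1,0,0],[0.1,0,0]], gripper=[-0.31,-0.31])

```text
clock: 19.7
ee_pos: [0.5442, 0.0648, 0.0276]
orientation: [1.995, 2.426, -0.0]
wrist_force: [1.2, -3.0, -0.3]
grip_width: 0.0299
grip_force: 1.2
```

Call:
step_arm(twist=[[0,0,0],[0,0,0]], delta_pos=[[0.1,0,0],[0.1,0,0]], gripper=[-0.31,-0.31])

```text
clock: 19.9
ee_pos: [0.544, 0.0657, 0.0276]
orientation: [1.995, 2.426, -0.0]
wrist_force: [1.1, -2.8, -0.4]
grip_width: 0.0299
grip_force: 1.5
```

```bash
python3 - <<'E'
from h import *
go(0,20,.2,90); s=state(); print(s["wrist_force"])
c=camera("wrist");P=cloud(c); z=P[...,2]; m=(z>.062)&(z<.085); m[205:]=0
for u in (235,255,275):
    k=np.where(m[:,u])[0]; 
    j=np.split(k,np.where(np.diff(k)>1)[0]+1); print(u,[ (st(onz(c,u,a[0]-.5,.0725))[1],st(onz(c,u,a[-1]+.5,.0725))[1]) for a in j if len(a)])
c=camera("scene"); cv2.imwrite("pics/s3.png",cv2.resize(c["frame"][160:250,240:360],None,fx=6,fy=6))
E
```

```text
twist [-1.000e-02  2.000e-02 -9.002e+01] dpos [-3.510e+00  1.000e-02 -1.724e+01] at [-0.1 55. ] [0.544  0.0657 0.0276]
[ 1.12035429 -2.79830505 -0.40659653]
235 [(np.float64(159.8), np.float64(157.9)), (np.float64(127.4), np.float64(111.4)), (np.float64(108.3), np.float64(90.6)), (np.float64(90.2), np.float64(85.7))]
255 [(np.float64(159.8), np.float64(157.6)), (np.float64(127.4), np.float64(110.2)), (np.float64(109.5), np.float64(85.7))]
275 [(np.float64(159.8), np.float64(158.2)), (np.float64(127.4), np.float64(111.7)), (np.float64(107.6), np.float64(85.7))]
```

View pics/s3.png

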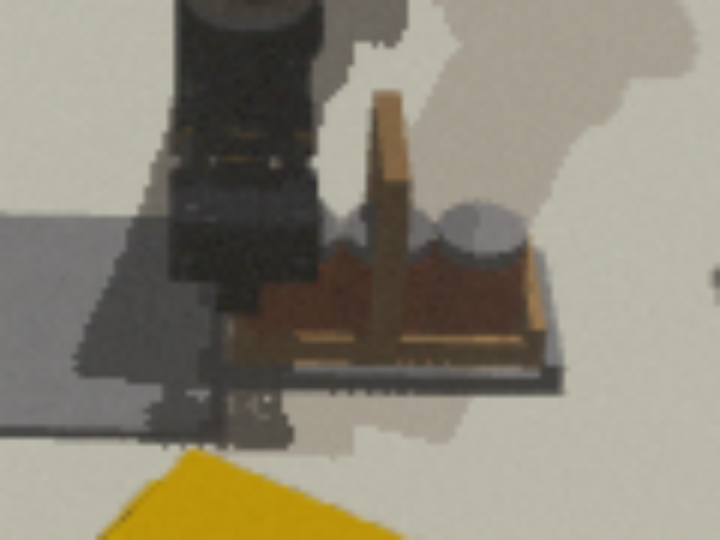

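The scene crop shows all three jars in single file against the end wall, upright, between the rails. I'll back off, rise and measure the crossbar again.

Call:
step_arm(twist=[[0,0,0],[0,0,0],[0,0,0],[0,0,0],[0,0,0],[0,0,0],[0,0,0],[0,0,0],[0,0,0]], delta_pos=[[-1,0,0],[-2.5,0,0],[-4.5,0,-1],[-5.5,0,-5],[-5.5,0,-9.5],[-5.5,0,-14],[-5.5,0,-17.3],[-5.5,0,-17.3],[-5.5,0,-17.3]], gripper=[-0.31,-0.31,-0.1,0,0,0,0,0,0])

```text
clock: 20.9
ee_pos: [0.5548, 0.0121, 0.2009]
orientation: [1.995, 2.427, 0.003]
wrist_force: [-0.4, -0.2, -0.4]
grip_width: 0.0436
grip_force: 0.0
```

```bash
python3 - <<'E'
from h import *
c=camera("wrist"); z=cloud(c)[...,2]; m=((z>.122)&(z<.14)); m[200:]=0; m[:,:180]=0;m[:,420:]=0
ys,xs=np.where(m); W=np.array([onz(c,u,v,.13)[:2] for u,v in zip(xs,ys)]); r=cv2.minAreaRect((W*1000).astype(np.float32)); print("bar",r,st(np.array(r[0])/1e3),np.median(z[m]))
b=st(np.array(r[0])/1e3); go(b[0],b[1],.2,90); print(state()["grip_width"])
m=((z>.062)&(z<.085)); m[200:]=0; m[:,:180]=0;m[:,420:]=0
n,l,s,ce=cv2.connectedComponentsWithStats(m.astype(np.uint8))
for i in range(1,n):
    if s[i,4]>60: print("lid",s[i],st(onz(c,*ce[i],.072)))
E
```

```text
bar ((528.4547729492188, 139.9519500732422), (84.09752655029297, 16.530759811401367), 11.175464630126953) [ -1.  130.8] 0.130509841708356
twist [-1.000e-02 -6.000e-02 -8.999e+01] dpos [ 1.304e+01 -5.000e-02 -1.000e-02] at [-0.5  0.4] [0.5541 0.0121 0.1999]
0.04346488491866503
lid [235   0  37   8 226] [ -1.3 161.2]
lid [205  36  15  16 102] [-36.1 125.9]
lid [ 227   36   54   31 1335] [ -1.3 123.7]
lid [289  36  15  16 105] [ 34.8 126.4]
lid [ 228   68   52   55 2278] [-1.5 84.2]
```

Call:
step_arm(twist=[[0,0,-8],[0,0,-16],[0,0,-24],[0,0,-32],[0,0,-40],[0,0,-48],[0,0,-56],[0,0,-64],[0,0,-72],[0,0,-80],[0,0,-88],[0,0,-90]], delta_pos=[[1,0,0],[2.5,0,0],[4,0,0],[5.5,0,0],[7,0,0],[8.5,0,0],[10,0,0],[11.5,0,0],[13.1,0,0],[13.1,0,0],[13.1,0,0],[13.1,0,0]], gripper=[0,0,0,0,0,0,0,0,0,0,0,0])

```text
clock: 22.15
ee_pos: [0.5283, 0.1404, 0.1986]
orientation: [0.314, -3.123, 0.002]
wrist_force: [0.3, 0.2, -0.3]
grip_width: 0.0434
grip_force: 0.0
```

Call:
step_arm(twist=[[0,0,0],[0,0,0]], delta_pos=[[0,0,0],[0,0,0]], gripper=[0,0])

```text
clock: 22.35
ee_pos: [0.5287, 0.1403, 0.1994]
orientation: [0.302, -3.125, 0.001]
wrist_force: [0.2, -0.1, -0.1]
grip_width: 0.0438
grip_force: 0.0
```

```bash
python3 - <<'E'
from h import *
go(-0.7,131,.101,90); print(state()["joint_pos"].round(2))
E
```

```text
twist [-0.03 -0.12 -0.1 ] dpos [-0.02 -0.01  9.84] at [ -0.7 131.1] [0.5287 0.1403 0.1994]
[-0.76  0.14  0.46  1.77 -0.07  1.25  1.48]
```

Call:
step_arm(twist=[[0,0,0],[0,0,0],[0,0,0],[0,0,0],[0,0,0],[0,0,0],[0,0,0],[0,0,0],[0,0,0],[0,0,0],[0,0,0],[0,0,0]], delta_pos=[[0,0,2.5],[0,0,5],[0,0,7.5],[0,0,9.3],[0,0,9.8],[0,0,9.8],[0,0,9.8],[0,0,9.8],[0,0,9.8],[0,0,9.8],[0,0,9.8],[0,0,9.8]], gripper=[0,0,0,0,0,0,-0.8,-0.8,-0.8,-0.8,-0.8,-0.8], newtons=5)

```text
clock: 23.55
ee_pos: [0.5294, 0.1409, 0.1029]
orientation: [-0.305, 3.126, 0.001]
wrist_force: [-0.6, 1.6, 3.9]
grip_width: 0.0141
grip_force: 5.0
```

Call:
step_arm(twist=[[0,0,0],[0,0,0],[0,0,0],[0,0,0]], delta_pos=[[0,0,0],[0,0,0],[0,0,0],[0,0,0]], gripper=[-0.8,-0.8,-0.8,-0.8], newtons=40)

```text
clock: 23.95
ee_pos: [0.5294, 0.1409, 0.1029]
orientation: [-0.305, 3.126, 0.001]
wrist_force: [-2.1, 1.7, 6.0]
grip_width: 0.0139
grip_force: 40.0
```

```bash
python3 - <<'E'
from h import *
go(0,130,.101,90); s=state(); print(s["wrist_force"],s["ft_torque"],s["grip_force"],s["grip_width"])
E
```

```text
twist [0.03 0.02 0.  ] dpos [ 0.01 -0.16  0.19] at [1.000e-01 1.316e+02] [0.5294 0.1409 0.1029]
[-2.07325916  1.67495855  5.98587228] [0.41088332 0.3830629  0.06289675] 39.99852974899113 0.013903066084278933
```

Call:
step_arm(twist=[[0,0,0],[0,0,0],[0,0,0],[0,0,0],[0,0,0],[0,0,0],[0,0,0],[0,0,0],[0,0,0],[0,0,0],[0,0,0],[0,0,0]], delta_pos=[[0,0,-0.2],[0,0,-0.5],[0,0,-0.9],[0,0,-1.4],[0,0,-1.9],[0,0,-2.4],[0,0,-2.9],[0,0,-3.4],[0,0,-3.8],[0,0,-4.1],[0,0,-4.2],[0,0,-4.2]], gripper=[-0.8,-0.8,-0.8,-0.8,-0.8,-0.8,-0.8,-0.8,-0.8,-0.8,-0.8,-0.8])

```text
clock: 25.15
ee_pos: [0.5293, 0.1405, 0.1446]
orientation: [-0.305, 3.127, 0.0]
wrist_force: [0.1, 0.1, -5.8]
grip_width: 0.0137
grip_force: 40.0
```

```bash
python3 - <<'E'
from h import *
go(0,131.6,.203,90); s=state(); print(s["wrist_force"],s["ft_torque"],s["grip_width"])
c=camera("top"); P=cloud(c); q=P[190:232,190:250].reshape(-1,3); q=q[(q[:,2]>.1)&(q[:,2]<.125)]; S=np.array([st(p) for p in q]); k=np.abs(S[:,0])<20; A=np.c_[S[k],np.ones(k.sum())]; print("lid plane slopes",np.linalg.lstsq(A,q[k,2]*1000,rcond=None)[0],k.sum(),S[k].min(0),S[k].max(0))
E
```

```text
twist [ 0.    0.   -0.01] dpos [-0.01  0.04 -5.84] at [ -0.  131.2] [0.5293 0.1405 0.1446]
[ 0.09888139  0.08502873 -5.76858561] [0.06385431 0.04677921 0.03073784] 0.013689653734855181
lid plane slopes [-5.09340509  0.3927031   0.14666148] 2 [-16.1  90.5] [-15.4  93.8]
```

Call:
step_arm(twist=[[0,0,0],[0,0,0],[0,0,0],[0,0,0],[0,0,0],[0,0,0],[0,0,0],[0,0,0],[0,0,0],[0,0,0],[0,0,0],[0,0,0]], delta_pos=[[0,0,-0.3],[0,0,-0.7],[0,0,-1.2],[0,0,-1.8],[0,0,-2.4],[0,0,-3],[0,0,-3.6],[0,0,-4.2],[0,0,-4.8],[0,0,-5.3],[0,0,-5.7],[0,0,-5.8]], gripper=[-0.8,-0.8,-0.8,-0.8,-0.8,-0.8,-0.8,-0.8,-0.8,-0.8,-0.8,-0.8])

```text
clock: 26.4
ee_pos: [0.5295, 0.1405, 0.2031]
orientation: [-0.305, 3.126, 0.0]
wrist_force: [-0.2, 0.3, -6.2]
grip_width: 0.0137
grip_force: 40.0
```

Call:
step_arm(twist=[[0,0,0],[0,0,0],[0,0,0],[0,0,0],[0,0,0],[0,0,0],[0,0,0],[0,0,0],[0,0,0],[0,0,0],[0,0,0],[0,0,0]], delta_pos=[[0,0,0],[0,0,0],[0,0,0],[0,0,0],[0,0,0],[0,0,0],[0,0,0],[0,0,0],[0,0,0],[0,0,0],[0,0,0],[0,0,0]], gripper=[-0.8,-0.8,-0.8,-0.8,-0.8,-0.8,-0.8,-0.8,-0.8,-0.8,-0.8,-0.8])

```text
clock: 27.6
ee_pos: [0.5293, 0.1405, 0.2026]
orientation: [0.305, -3.127, 0.0]
wrist_force: [0.2, -0.1, -5.9]
grip_width: 0.0131
grip_force: 40.0
```

Call:
step_arm(twist=[[0,0,0],[0,0,0],[0,0,0],[0,0,0],[0,0,0],[0,0,0],[0,0,0],[0,0,0],[0,0,0],[0,0,0],[0,0,0],[0,0,0]], delta_pos=[[0,0,0],[0,0,0],[0,0,0],[0,0,0],[0,0,0],[0,0,0],[0,0,0],[0,0,0],[0,0,0],[0,0,0],[0,0,0],[0,0,0]], gripper=[-0.8,-0.8,-0.8,-0.8,-0.8,-0.8,-0.8,-0.8,-0.8,-0.8,-0.8,-0.8])

```text
clock: 28.8
ee_pos: [0.5293, 0.1405, 0.2026]
orientation: [-0.305, 3.127, -0.0]
wrist_force: [0.3, -0.6, -5.8]
grip_width: 0.0139
grip_force: 40.0
```

```bash
python3 - <<'E'
from h import *
s=state(); print(s["clock"],s["ee_pos"],s["wrist_force"],s["ft_torque"],s["grip_width"])
# scene check: brown (jar) / wood pixels with 3D points near carrier
c=camera("scene"); P=cloud(c); f=c["frame"]; S=((P[...,:2]-O)@np.c_[X,Y])*1000; z=P[...,2]*1000
hsv=cv2.cvtColor(f,cv2.COLOR_BGR2HSV)
near=(np.abs(S[...,0])<55)&(S[...,1]>30)&(S[...,1]<230)
print("points z hist (60..190)",np.histogram(z[near],bins=range(0,200,10))[0])
lid=near&(z>158)&(z<185)
for a in range(50,220,10):
    k=lid&(S[...,1]>=a)&(S[...,1]<a+10)
    if k.sum()>3: print(a,k.sum(),np.percentile(z[k],80).round(1))
r=near&(z>100)&(z<140)&(S[...,0]>30)
for a in range(40,220,20):
    k=r&(S[...,1]>=a)&(S[...,1]<a+20)
    if k.sum()>3: print("side",a,k.sum(),z[k].min().round(1),z[k].max().round(1))
E
```

```text
28.8 [0.52928823 0.1404992  0.20256804] [ 0.31095351 -0.63283633 -5.80493655] [ 0.06235451  0.05698005 -0.03096184] 0.013917707084288973
points z hist (60..190) [733 249  33   0   0   0   0   0   0  13 231 240 177 166 127 149 152 273
  17]
50 6 168.5
60 28 172.8
70 43 173.1
80 41 172.6
90 31 172.3
100 19 172.1
110 36 172.2
120 48 175.0
130 21 178.1
140 26 172.3
150 17 172.3
160 28 171.4
170 40 171.8
180 40 172.7
190 32 173.2
200 15 172.1
side 40 22 101.0 120.8
side 60 47 101.0 122.3
side 80 45 100.2 121.5
side 100 45 101.4 121.5
side 120 61 101.7 139.5
side 140 46 103.3 122.4
side 160 45 101.0 121.4
side 180 47 100.5 121.9
side 200 50 100.4 137.4
```

The carrier is level at 10 cm and all three lids are at z≈172 mm.

Call:
step_arm(twist=[[0,0,0],[0,0,0],[0,0,0],[0,0,0],[0,0,0],[0,0,0],[0,0,0],[0,0,0]], delta_pos=[[0,0,0],[0,0,0],[0,0,0],[0,0,0],[0,0,0],[0,0,0],[0,0,0],[0,0,0]], gripper=[-0.8,-0.8,-0.8,-0.8,-0.8,-0.8,-0.8,-0.8])

```text
clock: 29.65
ee_pos: [0.5293, 0.1405, 0.2025]
orientation: [0.305, -3.127, -0.0]
wrist_force: [-0.7, 0.5, -5.8]
grip_width: 0.0139
grip_force: 40.0
```

```bash
python3 -c "
from cell import *
print(close_job())"
```

```text
the job is handed in; nothing more can be done
None
```

The job is handed in: all three jars stand upright in single file in the carrier, which was lifted level to about 10 cm, held steady for over 3 s and is still gripped at about 30 s on the clock; no verdict came back.

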